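# Set the medallions into the crest panel

### The job

Three gold medallions, one large and two small, lie on the white crest panel. Slide each one across the panel into an empty recess of its own size, so that at the end all three lie flat, face up and fully down in their recesses, and leave the other things on the panel and the table where they are.

Things in the scene. Friction and masses are not known exactly. Their poses are not given: they have to be found in the camera images.
- medallion_large: the large gold medallion: a round brass-coloured disc 100 mm in diameter, 15 mm thick to the flat face, 18 mm with the raised ornament, lying on the panel. Origin: centre of its underside, z up through its ornamented face.
- medallion_small_1: a small gold medallion: like the large one but 76 mm in diameter, same thickness. Origin: centre of its underside, z up through its ornamented face.
- medallion_small_2: the other small gold medallion, the same as small_1.
- recess_large (a point): centre of the floor of the large round recess (108 mm diameter, 13 mm deep, bare plywood floor) in a white section of the panel. x: towards the panel's far edge, y: along the panel, z up. The panel's top surface is level and unbroken (apart from the three recesses), 13 mm above this point and 38 mm above the table.
- recess_small_1 (a point): the same for a small recess: 84 mm diameter, 13 mm deep.
- recess_small_2 (a point): the same for the other small recess: 84 mm diameter, 13 mm deep.
- panel: backing board 350 (x) x 520 (y) x 12 mm, fixed to the table; on it three flush white sections side by side along y, together 310 x 480 x 26 mm. Recess centres: x = +75 mm in this frame, y = -160, 0 and 160 mm; which of them is large varies. The medallions start in a row on the near half. Origin: centre of the underside; x away from the robot.
- finial: bystander, brass finial 32 mm wide at the foot, 46 mm tall, standing near the far edge of the panel, between two recesses; origin: centre of its underside.
- bead_jar: bystander, small round glass jar, 34 mm diameter, 45 mm tall, standing near the far edge of the panel, between two recesses; origin: centre of its underside.
- glue_gun: bystander, white glue gun lying on its side on the table, about 160 mm x 130 mm, 34 mm high; origin: centre of its underside.
- brush: bystander, brush, 200 mm long, lying on the table along its x axis; origin: centre of its underside.
- stud_bowl: bystander, copper bowl, 120 mm diameter, 50 mm tall, on the table; origin: centre of its underside.
- foam_strip: bystander, white foam strip 200 x 35 x 30 mm lying on the table along its x axis; origin: centre of its underside.
Not all that is in view belongs to the job. Leave any blue or green look-alike of the medallion_small_1 alone.

How it is judged:
By the outcome, as a careful person would: the job done as asked, in the order asked, and still so for the second after the job is handed in, with the robot touching nothing.
It also fails if it takes over 67 s, if anything falls off the work surface, if the arm or the gripper's body presses on something with over 40 N, if the wrist force passes 120 N, or if a joint passes its speed limit or range.

### The arm

A 6-joint arm with a two-finger parallel gripper is mounted at the origin on the work surface. World frame = base frame: x ahead of the robot, y to its left, z up, the work surface at z = 0. Lengths are in m, angles in rad, forces in N, time in s.
With the tool pointing down it reaches from about 0.35 to 0.85 m from the base axis. Payload 8.1 kg.
Tool frame: the origin (TCP) lies at the centre of the arm's flange, where the gripper is bolted on; the fingertips stand 186 mm ahead of it and the grasp point (between the pads) lies 167 mm ahead of it; z points along the fingers, y is the direction in which the jaws open and shut (so a half turn about z gives the same grasp; the last joint's range is limited). The gripper opens to 93 mm and grips with 3 to 60 N. Pads are 15 mm wide; open, the fingers measure 128 mm over their backs; the gripper's body (75 mm by 188 mm) begins 65 mm behind the grasp point.
Start: joints at [1.143, 0.13, 1.488, -0, 1.523, -0.085], TCP at [0.202, 0.565, 0.405] pointing down, gripper open.
Joint ranges: [-2.96, 2.96], [-0.89, 2.26], [0.02, 2.5], [-1.34, 4.48], [0, 2.73], [-2.66, 2.66]. Speed limits (rad/s): [2.39, 2.39, 2.79, 3.14, 3.14, 3.14].

### API

Orientations are given as a rotation vector (axis times angle).
In Python, from plant import robot, viewer, order gives the robot as it stands.
- The arm moves only by the tool apply_moves, never from a script. Its argument "deltas" is a list of rows, each a list of 3 entries, a list of its own where there are three numbers: the finger opening in mm, from 0 to 93, then the shift along the tool's x, y, z in mm, then the turn about the tool's z in rad. In form: [[grip, [dx, dy, dz], yaw], ...]. A call has 1 to 5 rows; each row shifts and turns the commanded pose from where the row before left it, along the tool's axes as they then stand; what a row does not reach is not made up. A row lasts 1/8 s, in which the tool goes at most 62.5 mm and 10.7 degrees, less where a joint would pass 70% of its speed; a pose out of reach is approached as far as the arm can. A call is refused whole if a number of a shift passes 62.5 or a number of a turn 0.188, either way. A call with a gripper value outside its range is refused whole. The fingers move at their own pace and stop on an object; "grip_force" is the grip in N (left out, the last holds). Time passes only in rows, so rows that do not move let the fingers close. It gives the time, the measured TCP pose, the force and the opening at its end, in the units of the state.
- robot.read_state(): the state, without advancing time (a new reading comes with each control period).
- viewer.read_camera(name): name is "scene" or "top" or "wrist"; returns the picture (480x640x3 uint8, blue, green, red); there is no depth.
- viewer.get_calibration(name): a dict with "fx", "fy", "cx", "cy" (pixels), "R" (3x3) and "t" (3): a world point X has camera coordinates R X + t. Camera axes: x right, y down, z forward; pixel columns grow to the right and rows downward; lengths in m; the calibration is good to about 2 mm. A picture is of the moment at which its call begins: read the wrist's pose just before it. get_calibration takes no time and is no camera call; for the wrist camera it gives the pose at the moment of the call.
- order.close_job(): hands the job in, once; it reports no verdict.
The state is a dict: "t": time; "q": joint angles; "dq": joint speeds; "joint_torque": joint torques, N m; "tool_pos": TCP position; "orientation": TCP orientation; "force": force on the tool from outside, world axes, zero at the start; "wrist_torque": the same for the moment, N m; "opening": finger opening in m.
Only numpy, scipy, OpenCV 4.12 (cv2) and the standard library are available. Lean on these libraries where they do the work, as an engineer would, in place of code of your own. Each camera call takes 0.05 s, during which the arm holds its last target. There are 200 camera calls.

## Working session

There is one attempt and no reset: what is moved stays moved. The work goes in short steps, Python scripts to look and compute and a tool call to move; the robot and the scene stay as the last step left them, time stands still between calls to the robot, and variables do not carry over. Pictures are saved under pics/ and viewed, about 8 in all and at most 12, crops included, and the job is handed in when it is done.

Besides the shell and the picture viewer there is one more tool, called by a JSON object that holds its "op" and its "data", one argument or row to a line. apply_moves: Moves the arm, as the interface text tells. Its arguments: {"type":"object","properties":{"deltas":{"type":"array"},"grip_force":{"type":"number"}},"required":["deltas"]}

```bash
ls; mkdir -p pics; python3 - <<'E'
from plant import robot, viewer, order
import cv2
s=robot.read_state();print(s)
for n in("top","scene"):
    cv2.imwrite(f"pics/{n}0.png",viewer.read_camera(n)); print(n,viewer.get_calibration(n))
E
```

```text
pics
{'t': 0.0, 'q': array([ 1.14263812e+00,  1.31161659e-01,  1.48928263e+00, -7.67632410e-06,
        1.52297079e+00, -8.54016456e-02]), 'dq': array([-0.00042002, -0.00035669,  0.00235507, -0.00146543, -0.00099952,
       -0.00107203]), 'joint_torque': array([ 3.76711405e-04, -5.59821582e+01, -4.91773903e+01,  7.69880810e-02,
        3.48756323e-02, -1.68353745e-04]), 'tool_pos': array([0.2015381 , 0.56489997, 0.40368499]), 'orientation': array([-5.35690640e-01, -3.09512051e+00,  2.77146576e-03]), 'force': array([-0.18354354, -0.54404825,  0.61739582]), 'wrist_torque': array([-0.01928354,  0.01240108,  0.02977523]), 'opening': 0.09280431819675954}
top {'fx': 570.0845426069473, 'fy': 570.0845426069473, 'cx': 321.55374352230706, 'cy': 234.22977769465464, 'R': array([[-1.00866038e-02, -9.99948838e-01, -7.62360467e-04],
       [-9.85176520e-01,  1.00681530e-02, -1.71247939e-01],
       [ 1.71246853e-01, -9.76250481e-04, -9.85227670e-01]]), 't': array([-0.01927572,  0.45954661,  1.26561511])}
scene {'fx': 465.8733757501533, 'fy': 465.8733757501533, 'cx': 328.15620158794826, 'cy': 244.6422620733585, 'R': array([[ 0.24126286,  0.9704119 ,  0.00964263],
       [ 0.51946665, -0.12074373, -0.84591687],
       [-0.81972351,  0.20909734, -0.5332276 ]]), 't': array([-0.11277156, -0.19008145,  1.54059782])}
```

View pics/top0.png

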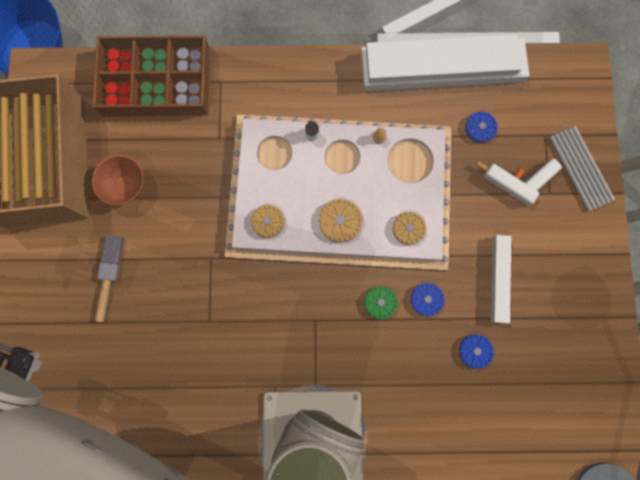

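View pics/scene0.png

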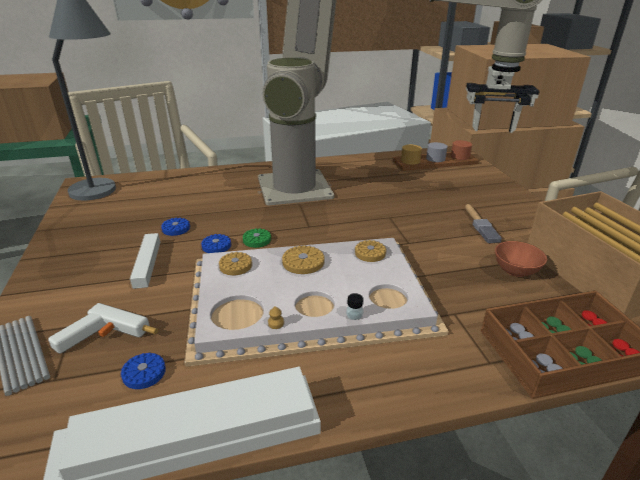

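The top view shows the large recess at (410,160) and the small ones at (341,157) and (274,153). The medallions are small (267,221), large (340,220) and small (409,228). The blue and green discs lie off the panel. The finial is at (380,135) and the jar at (312,128).

```bash
cat > h.py <<'E'
import numpy as np, cv2
from plant import robot, viewer, order
def ray(c,u,v,z):
    R=np.array(c["R"]);t=np.array(c["t"]);o=-R.T@t
    d=R.T@np.array([(u-c["cx"])/c["fx"],(v-c["cy"])/c["fy"],1]);return o+d*(z-o[2])/d[2]
def proj(c,X):
    p=np.array(c["R"])@X+c["t"];return c["fx"]*p[0]/p[2]+c["cx"],c["fy"]*p[1]/p[2]+c["cy"]
def blobs(im,amin,floor=180,smin=55):
    h=cv2.cvtColor(im,cv2.COLOR_BGR2HSV)
    m=cv2.inRange(h,(8,smin,40),(32,255,255))
    m=cv2.morphologyEx(m,cv2.MORPH_CLOSE,np.ones((3,3)))
    out=[]
    for k in cv2.findContours(m,cv2.RETR_LIST,cv2.CHAIN_APPROX_NONE)[0]:
        a=cv2.contourArea(k)
        if a<amin or len(k)<20: continue
        (u,v),ax,an=cv2.fitEllipse(cv2.convexHull(k)) if len(cv2.convexHull(k))>=5 else ((0,0),(1,9),0)
        if max(ax)/min(ax)<1.5: out.append((u,v,ax,a))
    return out
E
python3 - <<'E'
from h import *
im=cv2.imread("pics/top0.png");c=viewer.get_calibration("top")
h=cv2.cvtColor(im,cv2.COLOR_BGR2HSV)
for p in[(341,157),(410,160),(300,190),(267,225),(340,205),(380,136)]:print(p,h[p[1],p[0]])
for b in blobs(im,100):
    u,v,ax,a=b
    if 225<u<455 and 110<v<270: 
        print(np.round(b[:2],1),np.round(ax,1),a,"z38",np.round(ray(c,u,v,.038)*1000,1),"z53",np.round(ray(c,u,v,.053)*1000,1))
E
```

```text
(341, 157) [ 15  95 212]
(410, 160) [ 15  92 205]
(300, 190) [  4  20 212]
(267, 225) [ 17 131 162]
(340, 205) [ 17 132 178]
(380, 136) [ 16 128 139]
[409.  227.8] [33.  33.5] 831.5 z38 [ 472.6 -225.    38. ] z53 [ 469.8 -222.7   53. ]
[267.1 220.7] [33.  33.6] 836.5 z38 [492.5 101.1  38. ] z53 [489.5  99.6  53. ]
[340.1 220.3] [43.5 44. ] 1453.5 z38 [491.8 -67.   38. ] z53 [488.8 -66.5  53. ]
[341.7 156.8] [32.2 34.4] 837.5 z38 [643.6 -73.1  38. ] z53 [638.9 -72.5  53. ]
[409.6 160.7] [42.1 44.9] 1436.5 z38 [ 632.5 -232.1   38. ] z53 [ 627.9 -229.6   53. ]
[274.  152.9] [32.2 34.4] 836.5 z38 [654.8  85.8  38. ] z53 [649.9  84.5  53. ]
[340.4 197.9] [209.4 255.4] 27858.0 z38 [544.7 -68.6  38. ] z53 [541.1 -68.   53. ]
```

{"op": "apply_moves", "data": {
  "deltas": [
    [93, [0, 0, 0], -0.137],
    [93, [0, 0, 0], -0.137],
    [93, [-32, -44, 10], 0],
    [93, [-32, -44, 10], 0],
    [93, [-32, -44, 10], 0]
  ],
  "grip_force": 10
}}

```text
t: 0.72
tool_pos: [0.2888, 0.4253, 0.3739]
orientation: [-0.107, -3.139, 0.001]
force: [0.6, 0.1, 0.2]
opening: 0.093
```

{"op": "apply_moves", "data": {
  "deltas": [
    [93, [-32, -44, 10], 0],
    [93, [-32, -44, 10], 0],
    [93, [-32, -44, 10], 0],
    [93, [-32, -44, 10], 0],
    [93, [-32, -44, 10], 0]
  ]
}}

```text
t: 1.35
tool_pos: [0.4333, 0.1947, 0.3242]
orientation: [-0.108, -3.14, -0.0]
force: [1.1, 0.5, -0.1]
opening: 0.0928
```

{"op": "apply_moves", "data": {
  "deltas": [
    [93, [-32, -44, 10], 0],
    [93, [-32, -44, 10], 0],
    [93, [0, 0, 0], 0]
  ]
}}

```text
t: 1.72
tool_pos: [0.4915, 0.1011, 0.3035]
orientation: [-0.115, -3.138, 0.002]
force: [-1.7, 2.1, 0.5]
opening: 0.0929
```

```bash
cat >> h.py <<'E'
from scipy.spatial.transform import Rotation as Ro
def go(x,y,jaw,z=None):
    "shift in mm along tool axes after turning the jaws to world angle jaw(deg)"
    s=robot.read_state();M=Ro.from_rotvec(s["orientation"]).as_matrix();p=s["tool_pos"]
    a=np.degrees(np.arctan2(M[1,1],M[0,1])); w=np.radians((a-jaw+90)%180-90)
    M2=M@Ro.from_rotvec([0,0,w]).as_matrix()
    d=M2.T@(np.array([x,y,p[2] if z is None else z])-p)
    print("t %.2f"%s["t"],"p",np.round(p*1000,1),"jaw %.1f"%a,"tilt",np.round(M[:,2],3),"-> yaw %.3f"%w,"shift",np.round(d*1000,1),"F",np.round(s["force"],1),"op %.1f"%(s["opening"]*1000))
E
python3 - <<'E'
from h import *
go(.4895,.0996,86)
s=robot.read_state();c=viewer.get_calibration("wrist");im=viewer.read_camera("wrist")
cv2.imwrite("pics/w1.png",im)
print("cam",np.round(-np.array(c["R"]).T@c["t"],3),np.round(c["R"],2))
for u,v,ax,a in blobs(im,1500):
    print(np.round((u,v),1),np.round(ax,1),a,"z38",np.round(ray(c,u,v,.038)*1000,1),"z53",np.round(ray(c,u,v,.053)*1000,1))
E
```

```text
t 1.73 p [491.5 101.1 303.5] jaw 85.8 tilt [-0.002 -0.001 -1.   ] -> yaw -0.004 shift [ 1.9 -1.6  0. ] F [-1.7  2.1  0.5] op 92.9
cam [0.41  0.107 0.285] [[ 0.07  1.   -0.  ]
 [ 0.95 -0.07  0.29]
 [ 0.29 -0.02 -0.96]]
[ 38.3 275.1] [158.6 182.4] 16927.0 z38 [491.1 -75.6  38. ] z53 [486.2 -64.6  53. ]
[316.4 258.4] [127.9 130.4] 12902.0 z38 [492.7  98.1  38. ] z53 [487.7  98.6  53. ]
```

View pics/w1.png

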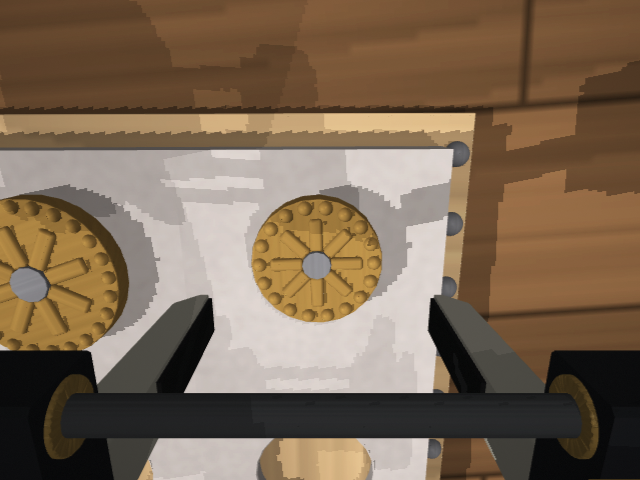

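The small medallion is centred at about (488,99) mm, midway between the fingers, with its hub at (316,265). This agrees with the top view, so I'm descending to grip it.

{"op": "apply_moves", "data": {
  "deltas": [
    [93, [2.4, -2, 35], 0],
    [93, [0, 0, 30], 0],
    [93, [0, 0, 10], 0],
    [93, [0, 0, 2], 0],
    [93, [0, 0, 0], 0]
  ],
  "grip_force": 10
}}

```text
t: 2.4
tool_pos: [0.4886, 0.1028, 0.2289]
orientation: [0.107, 3.138, 0.0]
force: [-0.2, -0.9, 0.5]
opening: 0.0926
```

```bash
python3 - <<'E'
from h import *
go(.489,.099,86,.226)
E
```

```text
t 2.40 p [488.6 102.8 228.9] jaw 86.1 tilt [ 0.002  0.    -1.   ] -> yaw 0.002 shift [-0.7 -3.7  2.9] F [-0.2 -0.9  0.5] op 92.6
```

{"op": "apply_moves", "data": {
  "deltas": [
    [93, [0, -3, 2.5], 0],
    [93, [0, 0, 0], 0],
    [70, [0, 0, 0], 0],
    [70, [0, 0, 0], 0],
    [70, [0, 0, 0], 0]
  ],
  "grip_force": 10
}}

```text
t: 3.02
tool_pos: [0.488, 0.0993, 0.2254]
orientation: [0.108, 3.14, -0.0]
force: [0.1, -0.6, 0.6]
opening: 0.0757
```

```bash
python3 - <<'E'
from h import *
go(.6535,.0858,86,.227)
E
```

```text
t 3.02 p [488.   99.3 225.4] jaw 86.1 tilt [ 0. -0. -1.] -> yaw 0.001 shift [-166.1   -1.9   -1.6] F [ 0.1 -0.6  0.6] op 75.7
```

{"op": "apply_moves", "data": {
  "deltas": [
    [70, [-30, 0, 0], 0],
    [70, [-40, 0, 0], 0],
    [70, [-40, 0, 0], 0],
    [70, [-40, -1, 0], 0],
    [70, [-19, 0, 0], 0]
  ]
}}

```text
t: 3.65
tool_pos: [0.658, 0.0863, 0.2248]
orientation: [0.109, 3.14, -0.0]
force: [0.4, 0.1, -1.0]
opening: 0.0756
```

{"op": "apply_moves", "data": {
  "deltas": [
    [70, [0, 0, 0], 0],
    [70, [0, 0, 0], 0]
  ]
}}

```text
t: 3.9
tool_pos: [0.6557, 0.0868, 0.2246]
orientation: [-0.108, -3.138, 0.0]
force: [0.6, -1.0, -1.5]
opening: 0.0758
```

```bash
python3 - <<'E'
from h import *
go(.657,.0862,86,.227)
E
```

```text
t 3.90 p [655.7  86.8 224.6] jaw 86.1 tilt [-0.002  0.    -1.   ] -> yaw 0.001 shift [-1.4 -0.5 -2.4] F [ 0.6 -1.  -1.5] op 75.8
```

Within tolerance, so I'm releasing, rising and looking.

{"op": "apply_moves", "data": {
  "deltas": [
    [70, [-1, -0.5, 0], 0],
    [90, [0, 0, 0], 0],
    [93, [0, 0, 0], 0],
    [93, [0, 0, 0], 0],
    [93, [0, 0, -10], 0]
  ]
}}

```text
t: 4.53
tool_pos: [0.6569, 0.0861, 0.2346]
orientation: [-0.108, -3.138, 0.0]
force: [0.7, 0.4, -0.2]
opening: 0.0927
```

{"op": "apply_moves", "data": {
  "deltas": [
    [93, [20, 0, -40], 0],
    [93, [40, 0, -30], 0],
    [93, [20, 0, 0], 0],
    [93, [0, 0, 0], 0]
  ]
}}

```text
t: 5.03
tool_pos: [0.577, 0.0919, 0.3066]
orientation: [0.107, 3.138, 0.0]
force: [-0.2, -0.2, -0.4]
opening: 0.0931
```

```bash
python3 - <<'E'
from h import *
go(.4695,-.223,86)
c=viewer.get_calibration("wrist");im=viewer.read_camera("wrist")
t=viewer.read_camera("top")
im=np.hstack([cv2.resize(im,(400,300)),cv2.resize(t[90:290,200:480],(400,300),interpolation=2)])
cv2.imwrite("pics/w2.png",im)
E
```

```text
t 5.03 p [577.   91.9 306.6] jaw 86.1 tilt [ 0.002  0.    -1.   ] -> yaw 0.001 shift [ 8.530e+01 -3.216e+02 -2.000e-01] F [-0.2 -0.2 -0.4] op 93.1
```

View pics/w2.png

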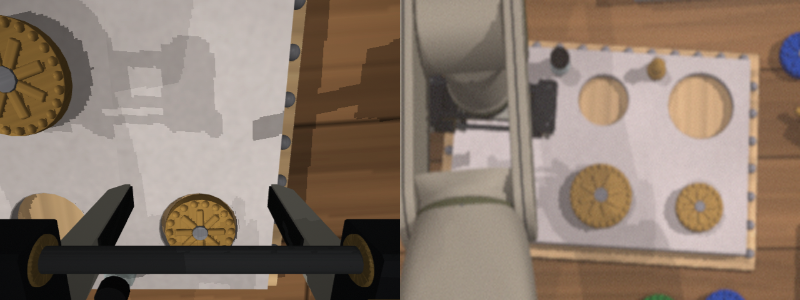

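The wrist view on the left shows the small medallion down in the left recess, with a dark rim gap around it. Next is the right small medallion.

{"op": "apply_moves", "data": {
  "deltas": [
    [93, [14, -53.5, 0], 0],
    [93, [14, -53.5, 0], 0],
    [93, [14, -53.5, 0], 0],
    [93, [14, -53.5, 0], 0],
    [93, [14, -53.5, 0], 0]
  ]
}}

```text
t: 5.75
tool_pos: [0.4892, -0.1725, 0.3051]
orientation: [-0.108, -3.14, -0.0]
force: [0.7, -0.5, 0.8]
opening: 0.0928
```

{"op": "apply_moves", "data": {
  "deltas": [
    [93, [15, -54, 0], 0],
    [93, [0, 0, 20], 0],
    [93, [0, 0, 20], 0],
    [93, [0, 0, 0], 0],
    [93, [0, 0, 0], 0]
  ]
}}

```text
t: 6.38
tool_pos: [0.4712, -0.2235, 0.2657]
orientation: [0.108, 3.14, -0.0]
force: [-0.3, -0.4, 0.3]
opening: 0.0932
```

```bash
python3 - <<'E'
from h import *
go(.4685,-.2225,86,.226)
c=viewer.get_calibration("wrist");im=viewer.read_camera("wrist")
for u,v,ax,a in blobs(im,1500):
    print(np.round((u,v),1),np.round(ax,1),a,"z53",np.round(ray(c,u,v,.053)*1000,1))
E
```

```text
t 6.38 p [ 471.2 -223.5  265.7] jaw 86.1 tilt [ 0. -0. -1.] -> yaw 0.001 shift [ 2.8  0.8 39.7] F [-0.3 -0.4  0.3] op 93.2
[320.3 506.2] [117.3 161.5] 3133.0 z53 [ 609.5 -233.1   53. ]
[163. 462.] [47.1 65.2] 1580.0 z53 [ 571.1 -320.1   53. ]
[317.8 282. ] [148.2 153.2] 17573.5 z53 [ 467.4 -224.6   53. ]
[605.8 285.2] [144.1 189.9] 13803.0 z53 [478.8 -82.7  53. ]
```

{"op": "apply_moves", "data": {
  "deltas": [
    [93, [3, -0.5, 25], 0],
    [93, [0, 0, 10], 0],
    [93, [0, 0, 4], 0],
    [93, [0, 0, 0], 0],
    [70, [0, 0, 0], 0]
  ]
}}

```text
t: 7.05
tool_pos: [0.4681, -0.2237, 0.2271]
orientation: [0.108, 3.139, -0.001]
force: [-0.6, -0.6, -0.8]
opening: 0.0865
```

{"op": "apply_moves", "data": {
  "deltas": [
    [70, [0, 0, 0], 0],
    [70, [0, 0, 0], 0]
  ]
}}

```text
t: 7.3
tool_pos: [0.4679, -0.2237, 0.2269]
orientation: [0.108, 3.139, -0.001]
force: [-0.9, 0.9, 2.3]
opening: 0.0754
```

```bash
python3 - <<'E'
from h import *
go(.595,-.150,86,.226)
go(.646,-.0734,86,.226)
E
```

```text
t 7.30 p [ 467.9 -223.7  226.9] jaw 86.1 tilt [ 0.001 -0.001 -1.   ] -> yaw 0.001 shift [-121.6   82.4    0.9] F [-0.9  0.9  2.3] op 75.4
t 7.30 p [ 467.9 -223.7  226.9] jaw 86.1 tilt [ 0.001 -0.001 -1.   ] -> yaw 0.001 shift [-167.1  162.4    0.9] F [-0.9  0.9  2.3] op 75.4
```

{"op": "apply_moves", "data": {
  "deltas": [
    [70, [-20, 13, 0], 0],
    [70, [-35, 23, 0], 0],
    [70, [-35, 23, 0], 0],
    [70, [-31, 23, 0], 0],
    [70, [-23, 40, 0], 0]
  ]
}}

```text
t: 7.92
tool_pos: [0.6209, -0.112, 0.2266]
orientation: [0.11, 3.139, -0.002]
force: [-1.7, -3.1, 4.1]
opening: 0.0761
```

{"op": "apply_moves", "data": {
  "deltas": [
    [70, [-23, 40, 0], 0],
    [70, [0, 0, 0], 0],
    [70, [0, 0, 0], 0]
  ]
}}

```text
t: 8.3
tool_pos: [0.6451, -0.0735, 0.2259]
orientation: [-0.107, -3.139, 0.0]
force: [-0.6, -0.4, -1.4]
opening: 0.0756
```

```bash
python3 - <<'E'
from h import *
go(.646,-.0734,86,.226)
E
```

```text
t 8.30 p [645.1 -73.5 225.9] jaw 86.1 tilt [-0.001 -0.    -1.   ] -> yaw 0.002 shift [-0.8  0.2 -0.1] F [-0.6 -0.4 -1.4] op 75.6
```

{"op": "apply_moves", "data": {
  "deltas": [
    [70, [-0.5, 0, 0], 0],
    [90, [0, 0, 0], 0],
    [93, [0, 0, 0], 0],
    [93, [0, 0, 0], 0],
    [93, [0, 0, -10], 0]
  ]
}}

```text
t: 8.93
tool_pos: [0.6454, -0.0735, 0.2356]
orientation: [-0.108, -3.138, -0.0]
force: [-0.6, 0.6, -0.6]
opening: 0.0927
```

{"op": "apply_moves", "data": {
  "deltas": [
    [93, [10, 0, -30], 0.17],
    [60, [30, 0, -30], 0.17],
    [60, [30, 0, 0], 0.18],
    [60, [0, 0, 0], 0.18],
    [60, [0, 0, 0], 0.077]
  ]
}}

```text
t: 9.55
tool_pos: [0.5791, -0.0535, 0.2975]
orientation: [1.294, 2.861, 0.001]
force: [0.2, 0.1, -0.2]
opening: 0.0611
```

```bash
python3 - <<'E'
from h import *
go(.4467,-.021,41.6)
c=viewer.get_calibration("wrist");im=viewer.read_camera("wrist")
cv2.imwrite("pics/w3.png",im)
for u,v,ax,a in blobs(im,1500):
    print(np.round((u,v),1),np.round(ax,1),a,"z38",np.round(ray(c,u,v,.038)*1000,1),"z53",np.round(ray(c,u,v,.053)*1000,1))
E
```

```text
t 9.55 p [579.1 -53.5 297.5] jaw 41.3 tilt [ 0.002 -0.    -1.   ] -> yaw -0.005 shift [112.3 -77.4  -0.2] F [ 0.2  0.1 -0.2] op 61.1
[377.4 342.6] [112.1 131.7] 7694.0 z38 [644.2 -72.3  38. ] z53 [636.8 -67.3  53. ]
[584.4 165.7] [134.8 158.7] 15212.5 z38 [654.4  85.9  38. ] z53 [646.4  81.   53. ]
[176.7 175.5] [181.5 197.5] 27883.0 z38 [485.3 -70.3  38. ] z53 [487.8 -65.4  53. ]
```

{"op": "apply_moves", "data": {
  "deltas": [
    [60, [38, -26, 0], 0],
    [60, [38, -26, 0], 0],
    [60, [36, -25, 0], 0],
    [60, [0, 0, 0], 0],
    [60, [0, 0, 0], 0]
  ]
}}

```text
t: 10.22
tool_pos: [0.4481, -0.0211, 0.2974]
orientation: [1.287, 2.863, 0.001]
force: [-0.4, -0.4, 0.3]
opening: 0.0597
```

```bash
python3 - <<'E'
from h import *
go(.4467,-.021,41.6,.2255)
c=viewer.get_calibration("wrist");im=viewer.read_camera("wrist")
cv2.imwrite("pics/w4.png",im)
for u,v,ax,a in blobs(im,1500):
    print(np.round((u,v),1),np.round(ax,1),a,"z38",np.round(ray(c,u,v,.038)*1000,1),"z53",np.round(ray(c,u,v,.053)*1000,1))
t=viewer.read_camera("top");
w3=cv2.imread("pics/w3.png")
cv2.imwrite("pics/m3.png",np.hstack([cv2.resize(w3,(400,300)),cv2.resize(t[90:290,200:480],(400,300),interpolation=2)]))
c=viewer.get_calibration("top")
for u,v,ax,a in blobs(t,100):
    if 225<u<455 and 110<v<270: print(np.round((u,v),1),np.round(ax,1),a,"z38",np.round(ray(c,u,v,.038)*1000,1))
E
```

```text
t 10.22 p [448.1 -21.1 297.4] jaw 41.6 tilt [ 0.003 -0.    -1.   ] -> yaw -0.000 shift [ 1.2 -1.1 71.9] F [-0.4 -0.4  0.3] op 59.7
[319.5 352.7] [144.2 166.6] 14910.5 z38 [490.7 -69.7  38. ] z53 [484.6 -62.8  53. ]
[409.6 160.7] [42.1 44.9] 1436.0 z38 [ 632.4 -232.1   38. ]
[342.4 154.9] [30.2 34.5] 656.0 z38 [648.2 -74.7  38. ]
[273.8 152. ] [32.4 33.9] 699.5 z38 [657.1  86.3  38. ]
```

View pics/m3.png

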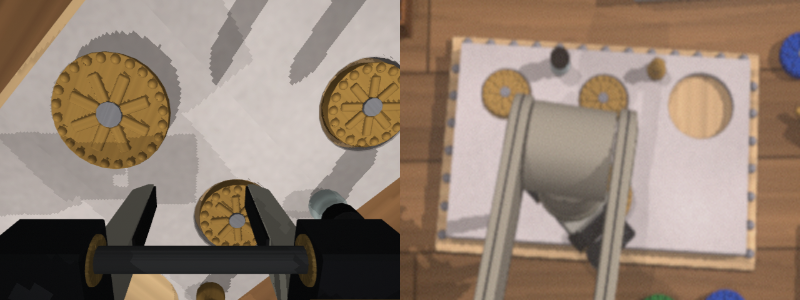

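Both small medallions look seated (hubs at (372,107) and (237,220) in the wrist half). I'm descending behind the large one.

{"op": "apply_moves", "data": {
  "deltas": [
    [60, [0, 0, 30], 0],
    [60, [0, 0, 30], 0],
    [60, [0, 0, 9], 0],
    [60, [0, 0, 2.5], 0],
    [60, [0, 0, 0], 0]
  ]
}}

```text
t: 10.95
tool_pos: [0.4481, -0.0211, 0.2257]
orientation: [1.289, 2.864, 0.001]
force: [-0.2, -0.5, 0.2]
opening: 0.0599
```

{"op": "apply_moves", "data": {
  "deltas": [
    [60, [-5, 0, 0], 0],
    [60, [-10, 0, 0], 0],
    [60, [-15, 0, 0], 0],
    [60, [-15, 0, 0], 0],
    [60, [-15, -0.5, 0], 0]
  ]
}}

```text
t: 11.58
tool_pos: [0.4876, -0.0671, 0.2248]
orientation: [-1.29, -2.865, -0.0]
force: [-1.4, 2.4, 4.3]
opening: 0.0599
```

```bash
python3 - <<'E'
from h import *
go(.6347,-.2332,41.6,.2255)
c=viewer.get_calibration("wrist");im=viewer.read_camera("wrist")
cv2.imwrite("pics/w5.png",im)
for u,v,ax,a in blobs(im,1500):
    print(np.round((u,v),1),np.round(ax,1),a,"z53",np.round(ray(c,u,v,.053)*1000,1))
E
```

```text
t 11.57 p [487.6 -67.1 224.8] jaw 41.5 tilt [ 0.  0. -1.] -> yaw -0.001 shift [-2.219e+02 -2.000e-01 -7.000e-01] F [-1.4  2.4  4.3] op 59.9
[321.3 380.1] [144.1 175.9] 11573.5 z53 [503.7 -85.1  53. ]
```

View pics/w5.png

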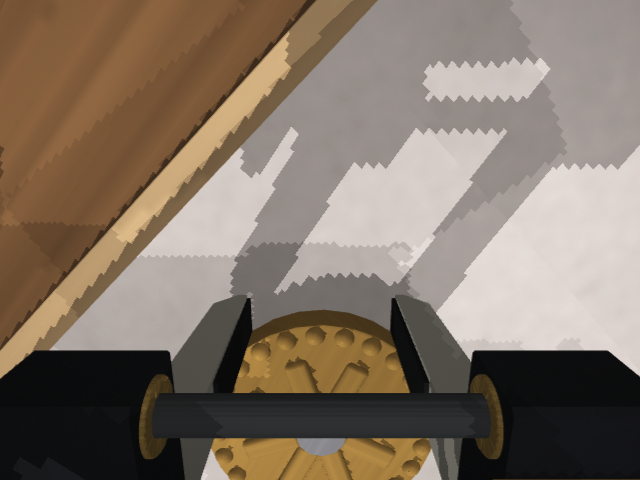

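The fingers straddle the back of the large disc symmetrically (hub at (321,440)). I'm pushing on.

{"op": "apply_moves", "data": {
  "deltas": [
    [60, [-10, 0, -0.7], 0],
    [60, [-15, 0, 0], 0],
    [60, [-15, 0, 0], 0],
    [60, [-15, 0, 0], 0],
    [60, [-15, 0, 0], 0]
  ]
}}

```text
t: 12.25
tool_pos: [0.5339, -0.1194, 0.2254]
orientation: [-1.289, -2.865, 0.0]
force: [-1.0, 1.1, -0.7]
opening: 0.0599
```

{"op": "apply_moves", "data": {
  "deltas": [
    [60, [-15, 0, 0], 0],
    [60, [-12, 0, 0], 0],
    [60, [-10, 0, 0], 0],
    [60, [-8, 0, 0], 0],
    [60, [0, 0, 0], 0]
  ]
}}

```text
t: 12.88
tool_pos: [0.5634, -0.1527, 0.2256]
orientation: [1.289, 2.864, -0.0]
force: [-0.2, 0.2, -0.2]
opening: 0.0601
```

```bash
python3 - <<'E'
from h import *
go(.6347,-.2332,41.6,.2255)
cv2.imwrite("pics/s6.png",np.hstack([cv2.resize(viewer.read_camera("scene")[200:360,170:450],(400,230),interpolation=2),cv2.resize(viewer.read_camera("top")[90:251,200:480],(400,230),interpolation=2)]))
E
```

```text
t 12.88 p [ 563.4 -152.7  225.6] jaw 41.5 tilt [ 0.001 -0.    -1.   ] -> yaw -0.001 shift [-107.5   -0.2    0.2] F [-0.2  0.2 -0.2] op 60.1
```

View pics/s6.png

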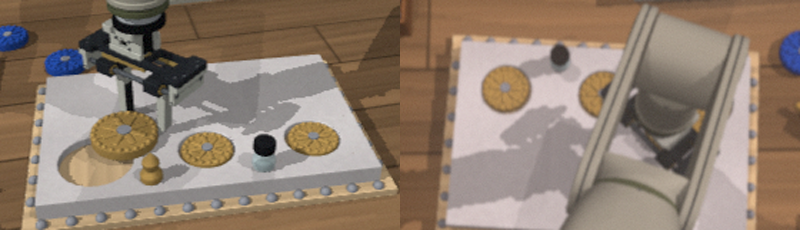

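The large disc overhangs its recess and is tracking centrally. The small ones sit flush.

{"op": "apply_moves", "data": {
  "deltas": [
    [60, [-8, 0, 0], 0],
    [60, [-8, 0, 0], 0],
    [60, [-8, 0, 0], 0],
    [60, [-8, 0, 0], 0],
    [60, [-8, 0, 0], 0]
  ]
}}

```text
t: 13.6
tool_pos: [0.5899, -0.1827, 0.2255]
orientation: [-1.289, -2.865, -0.0]
force: [-0.9, 0.8, -0.9]
opening: 0.0599
```

{"op": "apply_moves", "data": {
  "deltas": [
    [60, [-8, 0, 0], 0],
    [60, [-6, 0, 0], 0],
    [60, [-4, 0, 0], 0],
    [60, [0, 0, 0], 0]
  ]
}}

```text
t: 14.1
tool_pos: [0.6017, -0.196, 0.2254]
orientation: [1.289, 2.864, -0.0]
force: [0.4, -0.7, -0.5]
opening: 0.0599
```

```bash
python3 - <<'E'
from h import *
go(.6347,-.2332,41.6,.2255)
cv2.imwrite("pics/s7.png",np.hstack([cv2.resize(viewer.read_camera("scene")[200:360,170:450],(560,320),interpolation=2),cv2.resize(viewer.read_camera("wrist"),(240,320))[:, :]]))
E
```

```text
t 14.10 p [ 601.7 -196.   225.4] jaw 41.5 tilt [ 0. -0. -1.] -> yaw -0.001 shift [-49.8  -0.   -0.1] F [ 0.4 -0.7 -0.5] op 59.9
```

View pics/s7.png

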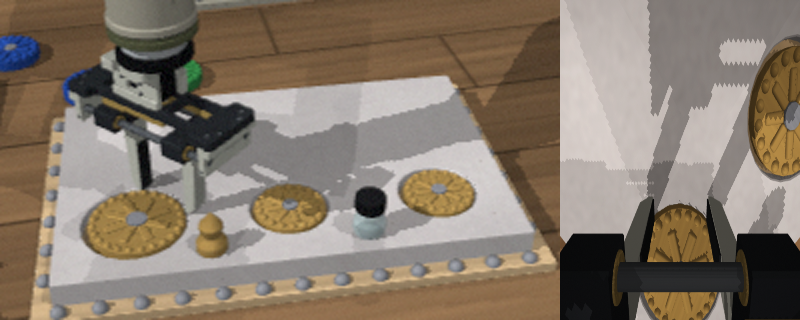

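The large one has dropped in. I'm backing off, rising and clearing the view for the final check.

{"op": "apply_moves", "data": {
  "deltas": [
    [60, [8, 0, 0], 0],
    [60, [20, 0, -10], 0],
    [60, [30, 0, -40], 0],
    [60, [40, 0, -40], 0],
    [60, [50, 0, -20], 0]
  ]
}}

```text
t: 14.82
tool_pos: [0.5029, -0.0841, 0.3381]
orientation: [1.288, 2.861, 0.001]
force: [0.5, 0.2, 1.3]
opening: 0.0599
```

{"op": "apply_moves", "data": {
  "deltas": [
    [60, [60, 0, 0], 0],
    [60, [60, 0, 0], 0],
    [60, [60, 0, 0], 0],
    [60, [60, 0, 0], 0],
    [60, [60, 0, 0], 0]
  ]
}}

```text
t: 15.45
tool_pos: [0.3025, 0.1406, 0.3352]
orientation: [1.29, 2.864, 0.002]
force: [1.7, 1.4, 0.6]
opening: 0.0603
```

```bash
python3 - <<'E'
from h import *
go(.4,.2,41.6)
t=viewer.read_camera("top");s=viewer.read_camera("scene")
cv2.imwrite("pics/s8.png",np.vstack([cv2.resize(t[100:280,210:470],(780,540),interpolation=2)[:290],cv2.resize(s[225:345,180:450],(780,347),interpolation=2)[:310]]))
c=viewer.get_calibration("top");t0=cv2.imread("pics/top0.png")
for u,v,ax,a in blobs(t,100):
    if 225<u<455 and 110<v<270: print(np.round((u,v),1),np.round(ax,1),a,"z40",np.round(ray(c,u,v,.040)*1000,1))
for nm,a,b in (("top",t0,t),("scene",cv2.imread("pics/scene0.png"),s)):
    d=(cv2.absdiff(a,b).max(2)>60).astype(np.uint8)
    for k in cv2.connectedComponentsWithStats(d)[2][1:]:
        if k[4]>60: print(nm,"changed",k)
E
```

```text
t 15.45 p [302.5 140.6 335.2] jaw 41.5 tilt [ 0.001  0.001 -1.   ] -> yaw -0.002 shift [-2.030e+01  1.123e+02  1.000e-01] F [1.7 1.4 0.6] op 60.3
[409.7 160.3] [41.9 44.6] 1418.5 z40 [ 632.7 -232.    40. ]
[341.9 156. ] [32.7 33.9] 835.0 z40 [644.9 -73.6  40. ]
[273.9 152.2] [32.7 34.1] 839.5 z40 [656.   85.9  40. ]
top changed [326 153  25  20 109]
top changed [260 156  26  13 115]
top changed [ 318  199   45   44 1461]
top changed [250 205  34  34 840]
top changed [391 212  35  34 916]
top changed [ 165  254   65   59 2384]
top changed [228 258  40 135 611]
top changed [235 258  42 134 785]
top changed [ 155  272   51  193 1203]
top changed [149 277  50 193 904]
top changed [234 324  11  10  66]
top changed [ 27 353  14  27  99]
top changed [  0 391  31  13 195]
top changed [  0 402  18   9  98]
top changed [   0  414  140   66 4606]
top changed [ 201  414   63   37 1202]
top changed [319 435  27  13  71]
top changed [271 438  12  27 104]
top changed [ 217  446   50   34 1174]
top changed [271 460  20  20 231]
scene changed [ 329    0   80   47 1084]
scene changed [500   0  39  23 581]
scene changed [496  24  23  20 334]
scene changed [492  45  34  15 160]
scene changed [357  51  34  10 172]
scene changed [489  63  31  13 223]
scene changed [385  65  11  18  72]
scene changed [255  73  13  40 290]
scene changed [466  77  73  28 731]
scene changed [ 315   78   93   77 2327]
scene changed [474  95  12   8  80]
scene changed [351 154   8  22 131]
scene changed [375 156   8  27 133]
scene changed [623 171  17  34 179]
scene changed [355 240  33  22 553]
scene changed [282 245  44  30 980]
scene changed [219 252  40  24 701]
scene changed [383 285  24  13  86]
scene changed [312 293  22  11  70]
scene changed [386 292  20  16  84]
scene changed [236 295  27  14  98]
scene changed [223 302  40  27 205]
scene changed [314 304  19  12  68]
```

View pics/s8.png

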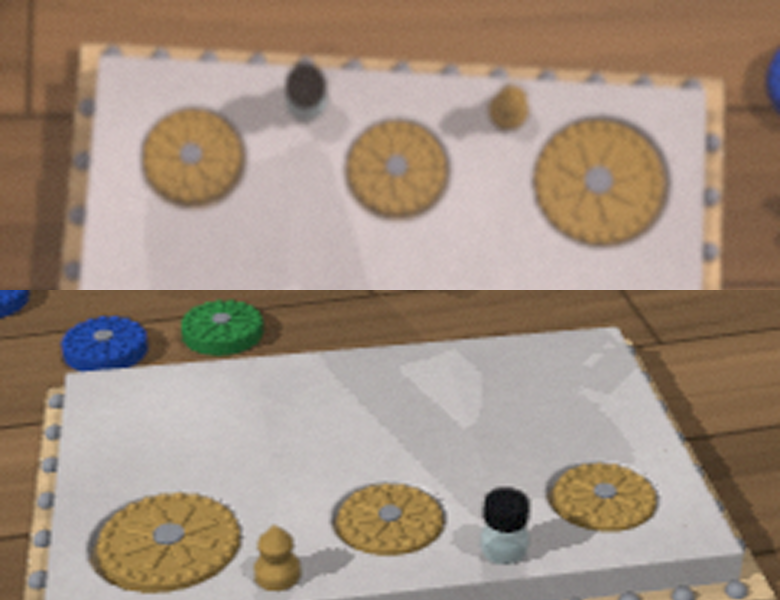

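All three look flush with a thin dark gap around each. I'll check the heights quickly by triangulating the hubs.

```bash
python3 - <<'E'
from h import *
T=viewer.get_calibration("top");S=viewer.get_calibration("scene")
P=lambda c:np.array([[c["fx"],0,c["cx"]],[0,c["fy"],c["cy"]],[0,0,1]])@np.c_[c["R"],c["t"]]
def hub(im,u,v):
    h=cv2.cvtColor(im,cv2.COLOR_BGR2HSV);y,x=np.mgrid[int(v)-7:int(v)+8,int(u)-7:int(u)+8]
    w=np.clip(80-h[y,x,1].astype(float),0,None);return (w*x).sum()/w.sum(),(w*y).sum()/w.sum()
t=viewer.read_camera("top");s=viewer.read_camera("scene");t0=cv2.imread("pics/top0.png");s0=cv2.imread("pics/scene0.png")
for a,b,i,j,n in[((409,160),(238,310),t,s,"L"),((342,155),(315,302),t,s,"S mid"),((274,151),(389,294),t,s,"S left"),
  ((340.5,219.5),(303,259),t0,s0,"L start"),((409,227),(235,263),t0,s0,"S start"),((267,221),(370,250),t0,s0,"S start")]:
    X=cv2.triangulatePoints(P(T),P(S),np.array(hub(i,*a)),np.array(hub(j,*b)))[:,0];print(n,np.round(X[:3]/X[3]*1000,1))
E
```

```text
L [ 633.9 -230.9   42.6]
S mid [647.2 -73.7  42.5]
S left [658.4  87.   42.7]
L start [490.3 -67.1  55.6]
S start [ 470.8 -223.9   55.8]
S start [490.5  99.6  55.6]
```

All three hubs dropped 13 mm, the full recess depth, to the same height. Handing in.

```bash
python3 -c "
from plant import order
print(order.close_job())"
```

```text
the job is handed in; nothing more can be done
None
```

All three medallions are down in recesses of their own size, and I've handed the job in. I slid the two small ones along the panel in a light grip and let them drop. The large one was pushed in with two fingertips.

**Depth:** Triangulating the centre hubs from the top and scene cameras gives 42.5–42.7 mm for all three. They started at 55.6–55.8 mm, so each dropped the full 13 mm.

**Position and flatness:** The final pictures show each medallion face up, flush and with a thin, even gap around it. In the top view each is within about 1.5 mm of the recess centre first measured there. I judged flatness from these pictures and the hub heights, not from a separate tilt measurement.

**Other objects:** The finial, jar and blue and green discs were not touched. In a before-and-after picture comparison, the changes I could place were the medallions, recesses, robot and its shadows. A small change at the right edge of the scene view (623,171) and a few smaller ones I put down to shadow without looking closer.

**Time and forces:** The clock read about 15.5 s at the last check, and the readings after each move were about 5 N or less. No checks failed or disagreed beyond 1–3 mm between cameras.

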